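# Snug a tube block in its clamp through the star-wheel slot

### The job

Take the adjusting blade out of its stand, reach through the narrow slot on top of the clamp housing with it and advance the toothed star wheel, a tooth at a time, until the jaw holds the aluminium tube block snugly against the fixed stop. Stop as soon as you feel it snug, never force it, turn the wheel only with the blade and keep the robot itself off the wheel, jaw and block. Then put the blade back upright in its stand and let go, leaving the box, the lid tray and the bottle where they are.

Things in the scene. Friction and masses are not known exactly. Their poses are not given: they have to be found in the camera images.
- fixture: White clamp housing on an aluminium base plate, fixed. Origin on the bench under the housing's middle. Housing 100 (x) by 44 (y) by 96 mm high. Base plate 10 mm thick, x +-55, y -32 to 138 mm. On it the fixed stop bar, 90 mm wide (x), 14 thick, top at z = 50; its face is set differently each time, y = 109 to 114 mm. Along +y: housing, jaw, block, stop.
- slot (a point): Centre of the access slot at the top face of the 5 mm thick housing top, 96 mm above the bench; axes as the fixture. The slot is 40 mm (x) by 14 mm (y), with the star wheel right under it. Good blade tip depth: 18 mm below this face. Its length allows a stroke of about one tooth towards +x; withdraw, go back and repeat, usually 2 to 4 strokes.
- starwheel: Steel wheel, origin at its centre 46 mm below the slot, axle along fixture y. 9 radial teeth 40 deg apart (one along own +z), 5 mm thick, 12 wide, tips at radius 38 mm, hub radius 20. Push its top to fixture +x to close the jaw; stays where left. Turning free takes 4 to 7 N at the blade tip; when tight the push climbs steeply: 9 to 14 N is snug, 25 N too much.
- jaw: Dark steel jaw plate 70 (x) by 10 (y) by 50 mm high on rods, between housing and block. Origin at the middle of its underside, 12 mm above the bench; its pushing face is 5 mm from the origin towards fixture +y. Moves along fixture +y by 5 mm per tooth (7.16 mm per rad) of the wheel. Starts some 5 to 16 mm of travel away from clamping the block.
- block: Loose aluminium tube block with amber vials, 70 (x) by 50 (y) by 45 mm (64 high with vials), about 0.5 kg, on the base plate between jaw and stop, aligned with the fixture, up to 9 mm short of the stop; the jaw slides it to the stop. Origin at the middle of its underside.
- blade: Adjusting blade, upright in its stand. Origin at the middle of its tip (lower end), z up. Steel blade 4 mm thick (x), 10 wide (y), 38 long, then a black square handle 24 by 24 mm from 38 to 98 mm above the tip. 0.09 kg. In use its x lies along the slot's x, either way round.
- stand: Grey stand fixed to the bench, 70 by 70 by 50 mm high; origin at the middle of its underside. A rectangular hole 9 mm (x) by 15 mm (y), 44 mm deep, opens in the middle of its top; the blade stands in it, the handle's lower end resting on the top face, blade tip 12 mm above the bench. Either way round fits.
- cryobox: Bystander: open white box 130 by 130 by 50 mm with vials. Origin at the middle of its underside.
- boxlid: Bystander: upturned white box lid 136 by 136 by 30 mm. Origin at the middle of its underside.
- bottle: Bystander: amber bottle, 60 mm diameter, 130 mm high. Origin at the middle of its underside.

How it is judged:
By the outcome, as a careful person would: the job done as asked, in the order asked, and still so for the second after the job is handed in, with the robot touching nothing.
It also fails if it takes over 72 s, if anything falls off the work surface, if the arm or the gripper's body presses on something with over 40 N, if the wrist force passes 120 N, or if a joint passes its speed limit or range.

### The arm

A 6-joint arm with a two-finger parallel gripper is mounted at the origin on the work surface. World frame = base frame: x ahead of the robot, y to its left, z up, the work surface at z = 0. Lengths are in m, angles in rad, forces in N, time in s.
With the tool pointing down it reaches from about 0.3 to 0.775 m from the base axis. Payload 14.6 kg.
Tool frame: the origin (TCP) lies at the very end of the fingers, on their centre line; the grasp point (between the pads) lies 19 mm behind it; z points along the fingers, y is the line along which they close (so a half turn about z gives the same grasp; the last joint's range is limited). The gripper opens to 94 mm and grips with 3 to 60 N. Pads are 16 mm wide; open, the fingers measure 119 mm over their backs; the gripper's body (75 mm by 177 mm) begins 78 mm behind the grasp point.
Start: joints at [1.087, 0.3, 1.521, -0, 1.321, -0.067], TCP at [0.223, 0.503, 0.166] pointing down, gripper open.
Joint ranges: [-3.03, 3.03], [-0.79, 2.21], [0.23, 2.52], [-1.04, 4.18], [0, 3.07], [-2.55, 2.55]. Speed limits (rad/s): [2.22, 2.22, 2.57, 3.14, 3.14, 3.14].

### API

Orientations are given as [roll, pitch, yaw] about the fixed x, y, z axes, in that order (R = Rz(yaw) Ry(pitch) Rx(roll)).
In Python, from station import ctrl gives the robot as it stands.
- The arm moves only by the tool move_arm, never from a script. Its argument "increments" is a list of rows, each a list of 7 numbers: the opening, from 0 (shut) to 1 (fully open), then the shift along the tool's x, y, z in units of 50 mm (1.0 is 50 mm), then the turn, a rotation vector about the tool's x, y, z in rad. In form: [[claw, tx, ty, tz, rx, ry, rz], ...]. A call has 1 to 20 rows; each row shifts and turns the commanded pose from where the row before left it, along the tool's axes as they then stand; what a row does not reach is not made up. A row lasts 1/10 s, in which the tool goes at most 50 mm and 8.59 degrees, less where a joint would pass 70% of its speed; a pose out of reach is approached as far as the arm can. A call is refused whole if a number of a shift passes 1 or a number of a turn 0.15, either way. A call with a gripper value outside its range is refused whole. The fingers move at their own pace and stop on an object; "force" is the grip in N (left out, the last holds). Time passes only in rows, so rows that do not move let the fingers close. It gives the time, the measured TCP pose, the force, the opening and the grip force at its end, in the units of the state.
- ctrl.get_obs(): the state, without advancing time (a new reading comes with each control period).
- ctrl.camera(name): name is "scene" or "top" or "wrist"; returns a dict with "color" (480x640x3 uint8, blue, green, red), "K" (3x3 intrinsics, pixels), "pose" (4x4, takes a point from camera to world coordinates); the wrist camera has in their place "tool_from_camera" (4x4, takes a point from camera to tool coordinates, whose origin is the TCP and whose axes are the flange's). Camera axes: x right, y down, z forward; pixel columns grow to the right and rows downward; lengths in m; the calibration is good to about 2 mm. A picture is of the moment at which its call begins: read the wrist's pose just before it. There is no depth.
- ctrl.hand_in(): hands the job in; it is judged then, once.
Trained networks look in a picture, given as the dict that the camera call returned (one of the last four; its "shot" number tells which), for a name from the list of things; names that differ only in an ending like _2 or _b are one class to them, and where a whole thing is asked for, a point or a joint stands for the part that bears it (a point fixed in the world has none). Each returns a list of dicts, best first, with "conf" (0 to 1); they miss things now and then, are a little off and sometimes report something else, mostly with a low value. They report only what shows in the picture. A call takes as long as a camera call.
- ctrl.cut_out(name, picture): "mask" (480x640 bool, what is visible of it) and "centre" ([row, column] in pixels, amid what is visible of it).
The state is a dict: "time_s": time; "qpos": joint angles; "joint_vel": joint speeds; "tau": joint torques, N m; "ee_pos": TCP position; "eef_rot": TCP orientation; "force": force on the tool from outside, world axes, zero at the start; "moment": the same for the moment, N m; "grip_width": finger opening in m; "grip_force": force on a finger pad.
Only numpy, scipy, OpenCV 4.12 (cv2) and the standard library are available. Lean on these libraries where they do the work, as an engineer would, in place of code of your own. Each camera call takes 0.05 s, during which the arm holds its last target. There are 200 camera calls.

## Working session

There is one attempt and no reset: what is moved stays moved. The work goes in short steps, Python scripts to look and compute and a tool call to move; the robot and the scene stay as the last step left them, time stands still between calls to the robot, and variables do not carry over. Pictures are saved under pics/ and viewed, at most 10 in all, crops included, and the job is handed in when it is done.

Besides the shell and the picture viewer there is one more tool, called after "Request:" as name(argument=value, ...), one argument or row to a line, values as JSON. move_arm: Moves the arm, as the interface text tells. Its arguments: {"type":"object","properties":{"increments":{"type":"array","items":{"type":"array","items":{"type":"number"}}},"force":{"type":"number"}},"required":["increments"]}

```bash
mkdir -p pics
cat > h.py <<'E'
from station import ctrl
import numpy as np, cv2
from scipy.spatial.transform import Rotation as R
def pix2plane(K,P,u,v,z):
    d=P[:3,:3]@np.linalg.inv(K)@np.array([u,v,1.]); o=P[:3,3]
    return o+d*(z-o[2])/d[2]
def proj(K,P,p):
    c=P[:3,:3].T@(np.array(p)-P[:3,3]); q=K@c; return q[:2]/q[2]
def wrist():
    o=ctrl.get_obs(); c=ctrl.camera("wrist")
    T=np.eye(4); T[:3,:3]=R.from_euler('xyz',o["eef_rot"]).as_matrix(); T[:3,3]=o["ee_pos"]
    c["pose"]=T@c["tool_from_camera"]; return o,c
E
python3 - <<'E'
from h import *
np.set_printoptions(precision=4,suppress=True)
o=ctrl.get_obs(); print(o)
for n in ("scene","top"):
    c=ctrl.camera(n); cv2.imwrite(f"pics/{n}1.png",c["color"]); print(n,c["K"][0],c["pose"])
    for k in ("fixture","blade","stand","starwheel","jaw","block","cryobox","boxlid","bottle"):
        for r in ctrl.cut_out(k,c)[:1]:
            m=r["mask"].astype(np.uint8); print(k,round(r["conf"],2),r["centre"],m.sum(),cv2.boundingRect(m), cv2.minAreaRect(cv2.findNonZero(m)))
E
```

```text
{'time_s': 0.0, 'qpos': array([ 1.0874,  0.3005,  1.5216,  0.    ,  1.3207, -0.0666]), 'joint_vel': array([-0.0002,  0.0016, -0.0007, -0.0001,  0.0004,  0.0019]), 'tau': array([  0.0007, -53.1816, -35.2725,   0.0709,   0.0245,  -0.0001]), 'ee_pos': array([0.2225, 0.5026, 0.1658]), 'eef_rot': array([-3.1404, -0.0001,  2.7248]), 'force': array([-0.2714,  0.1806, -1.6537]), 'moment': array([0.0242, 0.0464, 0.0056]), 'grip_force': 0.0, 'grip_width': 0.09388061738336631}
scene [467.6659   0.     321.4344] [[-0.6681  0.5489 -0.5023  1.0961]
 [ 0.7441  0.496  -0.4475  0.3802]
 [ 0.0035 -0.6728 -0.7399  0.7779]
 [ 0.      0.      0.      1.    ]]
fixture 0.96 [249.9, 384.3] 3217 (352, 206, 95, 96) ((402.4461364746094, 252.46923828125), (92.2818374633789, 68.09506225585938), 29.74488067626953)
blade 0.71 [168.4, 294.3] 291 (289, 155, 14, 26) ((295.2896728515625, 167.4758758544922), (25.24582862854004, 12.7890043258667), 85.2363510131836)
stand 0.7 [190.2, 295.9] 995 (277, 169, 40, 36) ((296.1500244140625, 184.5500030517578), (37.94732666015625, 35.10127639770508), 18.434947967529297)
jaw 0.86
[... 1493 characters left out ...]
6562)
jaw 0.66 [322.0, 239.9] 505 (231, 298, 15, 44) ((238.0, 319.5), (43.0, 14.0), 90.0)
block 0.83 [314.9, 210.8] 1689 (191, 293, 40, 48) ((210.03985595703125, 316.59735107421875), (45.89811325073242, 38.980133056640625), 86.18592071533203)
cryobox 0.77 [151.7, 286.9] 6747 (247, 107, 84, 89) ((288.55999755859375, 150.5800018310547), (85.20195007324219, 80.59793853759766), 86.8201675415039)
boxlid 0.81 [194.8, 479.4] 7164 (429, 147, 100, 95) ((478.26922607421875, 193.34616088867188), (85.11438751220703, 87.46778869628906), 78.69007110595703)
bottle 0.67 [169.8, 129.4] 1871 (102, 147, 56, 47) ((128.10000610351562, 168.80001831054688), (59.92662048339844, 38.9075813293457), 26.56505012512207)
```

View pics/top1.png

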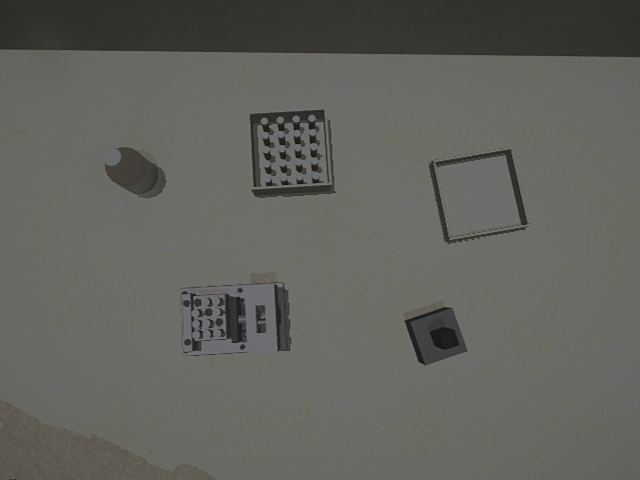

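View pics/scene1.png

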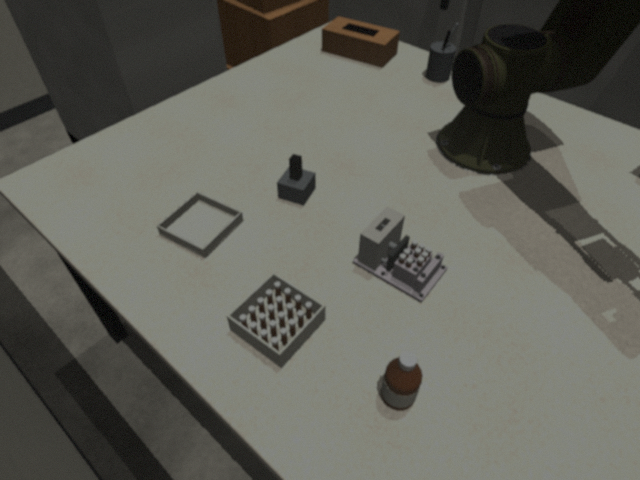

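The top view shows the slot at about (260,319) with the jaw and block to its left, so fixture +y is about world +y. The black handle is at (444,338) on the tilted stand.

Run:
```python
from h import *
np.set_printoptions(precision=4,suppress=True)
c=ctrl.camera("top"); K,P=c["K"],c["pose"]
print("slot",pix2plane(K,P,260.8,319,.096))
print("slot_wheel",pix2plane(K,P,260.8,319,.09))
# stand top corners from mask
m=ctrl.cut_out("stand",c)[0]["mask"]|ctrl.cut_out("blade",c)[0]["mask"]
h=cv2.convexHull(cv2.findNonZero(m.astype(np.uint8)))
w=np.array([pix2plane(K,P,*q[0],.05)[:2] for q in h],np.float32)
print("stand",cv2.minAreaRect(w*1000))
m=ctrl.cut_out("blade",c)[0]["mask"]; w=np.array([pix2plane(K,P,*q[0],.11)[:2] for q in cv2.findNonZero(m.astype(np.uint8))],np.float32)
print("blade",cv2.minAreaRect(w*1000),w.mean(0))
for k,z in (("block",.05),("jaw",.062),("fixture",.01)):
    m=ctrl.cut_out(k,c)[0]["mask"]; w=np.array([pix2plane(K,P,*q[0],z)[:2] for q in cv2.findNonZero(m.astype(np.uint8))],np.float32)
    print(k,cv2.minAreaRect(w*1000))
o,c=wrist(); print(c["tool_from_camera"],c["K"][0]);
```

```text
slot [0.5116 0.0283 0.096 ]
slot_wheel [0.5113 0.0288 0.09  ]
stand ((486.87896728515625, -238.9893798828125), (74.5473403930664, 78.41580200195312), 18.713626861572266)
blade ((488.29296875, -237.13821411132812), (30.25055694580078, 35.870182037353516), 17.824926376342773) [ 0.4883 -0.2369]
block ((512.327392578125, 111.16317749023438), (72.6015396118164, 59.13531494140625), 4.23069953918457)
jaw ((509.5986022949219, 58.65385437011719), (68.44434356689453, 39.92557144165039), 1.5952558517456055)
fixture ((507.2010192871094, 81.68160247802734), (115.19522857666016, 169.77639770507812), 3.4240968227386475)
[[ 0.0004 -0.9606 -0.278   0.0822]
 [ 1.     -0.0001  0.0016  0.0001]
 [-0.0016 -0.278   0.9606 -0.2178]
 [ 0.      0.      0.      1.    ]] [420.1532   0.     318.6987]
```

Request:
move_arm(
  increments=[
    [1, 0, 0, -0.4, 0, 0, 0.1385],
    [1, 0, 0, -0.6, 0, 0, 0.1385],
    [1, 0, 0, -0.5, 0, 0, 0.1385],
    [1, 0, 0, -0.3, 0, 0, 0.1385],
    [1, 0, 0, 0, 0, 0, 0.1385],
    [1, 0, 0, 0, 0, 0, 0.1385],
  ],
)

```text
time_s: 2.0
ee_pos: [0.2227, 0.503, 0.2568]
eef_rot: [3.141, -0.001, 1.888]
force: [0.2, 0.1, 0.0]
grip_width: 0.094
grip_force: 0.0
```

Request:
move_arm(
  increments=[
    [1, -0.44, 0.01, 0, 0, 0, 0],
    [1, -0.873, 0.02, 0, 0, 0, 0],
    [1, -0.873, 0.02, 0, 0, 0, 0],
    [1, -0.873, 0.02, 0, 0, 0, 0],
    [1, -0.873, 0.02, 0, 0, 0, 0],
    [1, -0.873, 0.02, 0, 0, 0, 0],
    [1, -0.873, 0.02, 0, 0, 0, 0],
    [1, -0.873, 0.02, 0, 0, 0, 0],
    [1, -0.873, 0.02, 0, 0, 0, 0],
    [1, -0.873, 0.02, 0, 0, 0, 0],
    [1, -0.873, 0.02, 0, 0, 0, 0],
    [1, -0.873, 0.02, 0, 0, 0, 0],
    [1, -0.873, 0.02, 0, 0, 0, 0],
    [1, -0.873, 0.02, 0, 0, 0, 0],
    [1, -0.873, 0.02, 0, 0, 0, 0],
    [1, -0.873, 0.02, 0, 0, 0, 0],
    [1, -0.873, 0.02, 0, 0, 0, 0],
    [1, -0.873, 0.02, 0, 0, 0, 0],
    [1, -0.44, 0.01, 0, 0, 0, 0],
    [1, 0, 0, 0, 0, 0, 0],
  ],
)

```text
time_s: 4.0
ee_pos: [0.4893, -0.2389, 0.2554]
eef_rot: [-3.141, -0.001, 1.891]
force: [-0.4, 0.6, -1.1]
grip_width: 0.0939
grip_force: 0.0
```

```bash
cat > look.py <<'E'
from h import *
import sys
np.set_printoptions(precision=4,suppress=True)
o,c=wrist(); K,P=c["K"],c["pose"]
cv2.imwrite(f"pics/{sys.argv[1]}.png",c["color"]); print(o["ee_pos"],o["eef_rot"],o["time_s"])
for k,z in (("blade",.11),("stand",.05)):
    r=ctrl.cut_out(k,c)
    if not r: print("no",k); continue
    m=r[0]["mask"].astype(np.uint8)
    cs=max(cv2.findContours(m,0,1)[0],key=cv2.contourArea)
    a=cv2.approxPolyDP(cs,4,True)[:,0]
    print(k,r[0]["conf"],r[0]["centre"]); print(np.c_[a,[pix2plane(K,P,*q,z)[:2] for q in a]])
E
python3 look.py w1
```

```text
[ 0.4893 -0.2389  0.2554] [-3.1406 -0.0009  1.8913] 4.0
blade 0.66 [207.9, 311.5]
[[324.     189.       0.4877  -0.2206]
 [303.     191.       0.4708  -0.2281]
 [301.     226.       0.4788  -0.2588]
 [325.     225.       0.4989  -0.2512]]
stand 0.96 [185.6, 313.4]
[[284.     162.       0.4451  -0.2172]
 [282.     232.       0.4645  -0.2874]
 [346.     232.       0.5281  -0.2662]
 [347.     163.       0.5052  -0.1983]]
```

View pics/w1.png

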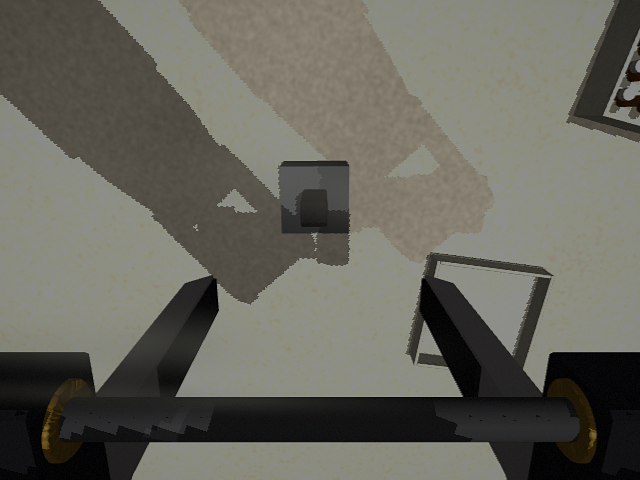

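The wrist view shows the stand at columns 283–347 and the handle at about (313,208), aligned with the fingers. They are about 4 mm off to the left.

Request:
move_arm(
  increments=[
    [1, -0.04, -0.088, 0.3, 0, 0, 0],
    [1, 0, 0, 0.7, 0, 0, 0],
    [1, 0, 0, 0.7, 0, 0, 0],
    [1, 0, 0, 0.3, 0, 0, 0],
    [1, 0, 0, 0, 0, 0, 0],
  ],
)

```text
time_s: 4.65
ee_pos: [0.4848, -0.2385, 0.1548]
eef_rot: [-3.14, -0.002, 1.895]
force: [-0.9, -0.5, 0.2]
grip_width: 0.0939
grip_force: 0.0
```

```bash
python3 look.py w2
```

```text
[ 0.4848 -0.2385  0.1548] [-3.1396 -0.0023  1.895 ] 4.65
blade 0.69 [241.5, 317.8]
[[305.     214.       0.4698  -0.2231]
 [301.     266.       0.4783  -0.2577]
 [334.     266.       0.4992  -0.2507]
 [333.     216.       0.4873  -0.2186]]
stand 0.68 [209.2, 320.2]
[[279.     177.       0.4444  -0.2158]
 [273.     185.       0.4418  -0.2232]
 [277.     268.       0.4648  -0.2876]
 [300.     267.       0.4823  -0.2808]
 [302.     217.       0.4709  -0.2403]
 [327.     212.       0.4883  -0.2301]
 [335.     217.       0.4956  -0.232 ]
 [335.     267.       0.5095  -0.2717]
 [359.     268.       0.5284  -0.2662]
 [359.     178.       0.503   -0.1969]]
```

View pics/w2.png

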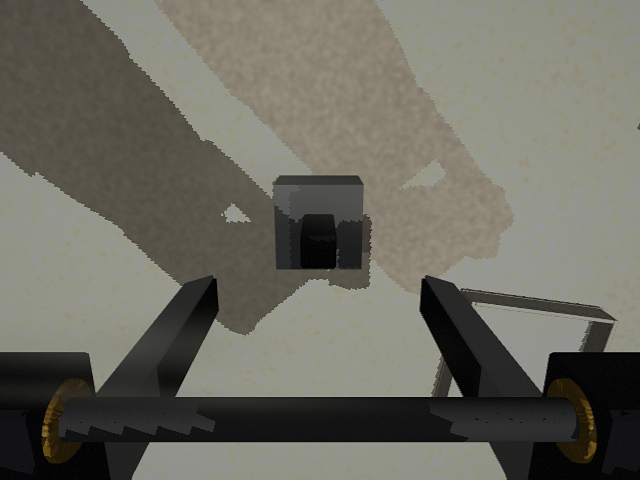

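Handle top at cols 301–337 and near edge at row 268, centred laterally; about 4.5 mm to go along −tool x. Descend and grip.

Request:
move_arm(
  increments=[
    [1, -0.09, 0, 0.2, 0, 0, 0],
    [1, 0, 0, 0.5, 0, 0, 0],
    [1, 0, 0, 0.5, 0, 0, 0],
    [1, 0, 0, 0.44, 0, 0, 0],
    [1, 0, 0, 0.2, 0, 0, 0],
    [1, 0, 0, 0, 0, 0, 0],
    [1, 0, 0, 0, 0, 0, 0],
  ],
)

```text
time_s: 5.5
ee_pos: [0.4876, -0.2447, 0.0653]
eef_rot: [3.141, 0.001, 1.894]
force: [0.1, 0.1, -0.3]
grip_width: 0.0944
grip_force: 0.0
```

Request:
move_arm(
  increments=[
    [0, 0, 0, 0, 0, 0, 0],
    [0, 0, 0, 0, 0, 0, 0],
    [0, 0, 0, 0, 0, 0, 0],
    [0, 0, 0, 0, 0, 0, 0],
    [0, 0, 0, 0, 0, 0, 0],
    [0, 0, 0, 0, 0, 0, 0],
    [0, 0, 0, 0, 0, 0, 0],
    [0, 0, 0, 0, 0, 0, 0],
  ],
  force=50,
)

```text
time_s: 6.3
ee_pos: [0.4871, -0.2443, 0.0643]
eef_rot: [-3.142, -0.0, 1.894]
force: [-0.4, 0.2, 0.4]
grip_width: 0.0334
grip_force: 0.0
```

Request:
move_arm(
  increments=[
    [0, 0, 0, 0, 0, 0, 0],
    [0, 0, 0, 0, 0, 0, 0],
    [0, 0, 0, 0, 0, 0, 0],
    [0, 0, 0, 0, 0, 0, 0],
    [0, 0, 0, 0, 0, 0, 0],
  ],
)

```text
time_s: 6.8
ee_pos: [0.4871, -0.2443, 0.0643]
eef_rot: [3.142, -0.0, 1.894]
force: [0.4, -0.4, 0.9]
grip_width: 0.0232
grip_force: 50.0
```

Request:
move_arm(
  increments=[
    [0, 0, 0, -0.2, 0, 0, 0],
    [0, 0, 0, -0.5, 0, 0, 0],
    [0, 0, 0, -0.6, 0, 0, 0],
    [0, 0, 0, -0.7, 0, 0, 0],
    [0, 0, 0, -0.7, 0, 0, 0],
    [0, 0, 0, -0.3, 0, 0, 0],
    [0, 0, 0, 0, 0, 0, 0],
  ],
)

```text
time_s: 7.5
ee_pos: [0.4878, -0.2448, 0.2173]
eef_rot: [3.139, 0.003, 1.894]
force: [0.4, -0.4, -1.4]
grip_width: 0.0234
grip_force: 50.0
```

```bash
python3 look.py w3; python3 -c "
import cv2;a=cv2.imread('pics/w3.png')[150:400,200:440];cv2.imwrite('pics/w3c.png',cv2.resize(cv2.convertScaleAbs(a,alpha=2),None,fx=2.4,fy=2.4))"
```

```text
[ 0.4878 -0.2448  0.2173] [3.1386 0.0034 1.8938] 7.5
blade 0.55 [283.9, 318.8]
[[314.     233.       0.4879  -0.2571]
 [311.     240.       0.4875  -0.2634]
 [296.     244.       0.477   -0.2705]
 [293.     323.       0.4962  -0.3391]
 [341.     324.       0.5356  -0.327 ]
 [345.     279.       0.5249  -0.2867]
 [338.     244.       0.5093  -0.2597]]
stand 0.61 [194.5, 314.6]
[[349.     159.       0.5011  -0.1973]
 [280.     163.       0.4429  -0.2206]
 [281.     237.       0.4644  -0.2875]
 [352.     236.       0.5284  -0.2651]
 [354.     166.       0.5076  -0.2018]]
```

View pics/w3c.png

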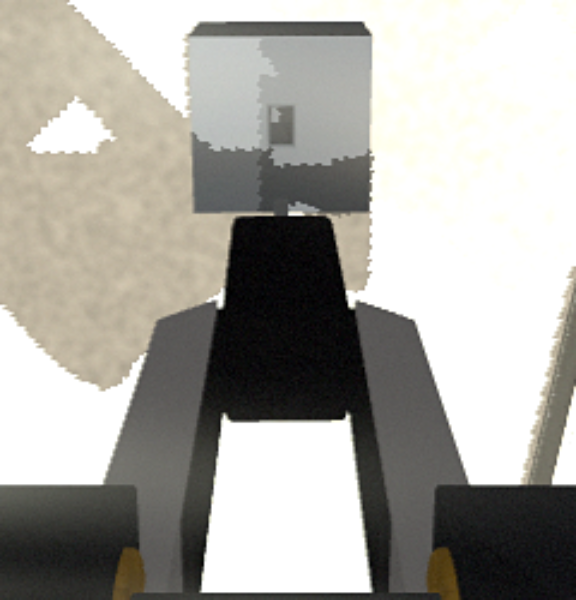

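The crop shows the stand hole narrow across the finger axis, so blade x lies along tool y, as wanted. Now going above the slot.

Request:
move_arm(
  increments=[
    [0, 0, 0, 0, 0, 0, 0.134],
    [0, 0, 0, 0, 0, 0, 0.134],
    [0, 0.4, 0.08, 0, 0, 0, 0],
    [0, 0.77, 0.1, 0, 0, 0, 0],
    [0, 0.77, 0.1, 0, 0, 0, 0],
    [0, 0.77, 0.1, 0, 0, 0, 0],
    [0, 0.77, 0.1, 0, 0, 0, 0],
    [0, 0.77, 0.1, 0, 0, 0, 0],
    [0, 0.77, 0.1, 0, 0, 0, 0],
    [0, 0.41, 0.1, 0, 0, 0, 0],
    [0, 0, 0, 0, 0, 0, 0],
    [0, 0, 0, 0, 0, 0, 0],
  ],
)

```text
time_s: 8.85
ee_pos: [0.5107, 0.0287, 0.2134]
eef_rot: [-3.14, 0.0, 1.627]
force: [0.4, -0.3, -1.3]
grip_width: 0.0232
grip_force: 50.0
```

Run:
```python
from h import *
np.set_printoptions(precision=4,suppress=True)
o,c=wrist(); K,P=c["K"],c["pose"]; a=c["color"]; cv2.imwrite("pics/w4.png",a)
print(o["ee_pos"],o["eef_rot"],o["force"],o["time_s"])
for k,z in (("fixture",.096),("starwheel",.09),("block",.05),("jaw",.062),("blade",.1)):
    for r in ctrl.cut_out(k,c)[:1]:
        m=r["mask"].astype(np.uint8); cs=max(cv2.findContours(m,0,1)[0],key=cv2.contourArea)
        w=cv2.approxPolyDP(cs,3,True)[:,0]; print(k,r["conf"],r["centre"]);print(np.c_[w,[pix2plane(K,P,*q,z)[:2] for q in w]])
p=proj(K,P,[.5116,.0283,.096]).astype(int);print(p)
x0,y0=max(0,p[0]-130),max(0,p[1]-100)
cv2.imwrite("pics/w4c.png",cv2.resize(cv2.convertScaleAbs(a[y0:y0+200,x0:x0+260],alpha=1.5),None,fx=3,fy=3)); print(x0,y0)
```

```text
[0.5107 0.0287 0.2134] [-3.1398  0.0001  1.6266] [ 0.4197 -0.2552 -1.3077] 8.85
fixture 0.89 [175.3, 320.7]
[[375.      49.       0.5442   0.1575]
 [262.      52.       0.4611   0.1508]
 [267.     173.       0.4668   0.0617]
 [260.     191.       0.4615   0.0469]
 [263.     242.       0.4647   0.0039]
 [312.     239.       0.5054   0.0088]
 [315.     232.       0.5076   0.015 ]
 [321.     239.       0.5129   0.0093]
 [381.     240.       0.5629   0.0112]
 [382.     188.       0.5595   0.0548]
 [375.     180.       0.5532   0.061 ]]
starwheel 0.97 [212.3, 323.7]
[[298.     210.       0.4925   0.0315]
 [299.     215.       0.4935   0.0273]
 [314.     219.       0.5062   0.0246]
 [345.     217.       0.532    0.0278]
 [343.     208.       0.5297   0.0353]]
jaw 0.97 [159.0, 320.5]
[[281.     154.       0.4746   0.0739]
 [282.     162.       0.4757   0.0671]
 [291.     166.       0.4836   0.0641]
 [293.     177.       0.4858   0.0545]
 [298.     176.       0.4901   0.0557]
 [300.     163.       0.4914   0.0671]
 [310.     163.       0.5001   0.0676]
 [315.     181.       0.5053   0.0521]
 [328.     179.       0.5166   0.0545]
 [330.     163.       0.5175   0.0686]
 [341.     164.       0.5271   0.0683]
 [343.     175.       0.5296   0.0588]
 [348.     176.       0.534    0.0581]
 [350.     165.       0.535    0.0678]
 [360.     160.       0.5434   0.0726]
 [359.     152.       0.542    0.0794]
 [353.     148.       0.5365   0.0825]
 [287.     148.       0.4796   0.0793]]
blade 0.86 [284.2, 318.3]
[[315.     233.       0.5076   0.0153]
 [313.     240.       0.5063   0.0092]
 [299.     240.       0.4948   0.0086]
 [296.     244.       0.4925   0.005 ]
 [293.     322.       0.4928  -0.0665]
 [343.     324.       0.5365  -0.066 ]
 [345.     278.       0.5351  -0.0228]
 [335.     240.       0.5244   0.0103]
 [320.     240.       0.5121   0.0096]]
[320 216]
190 116
```

View pics/w4c.png

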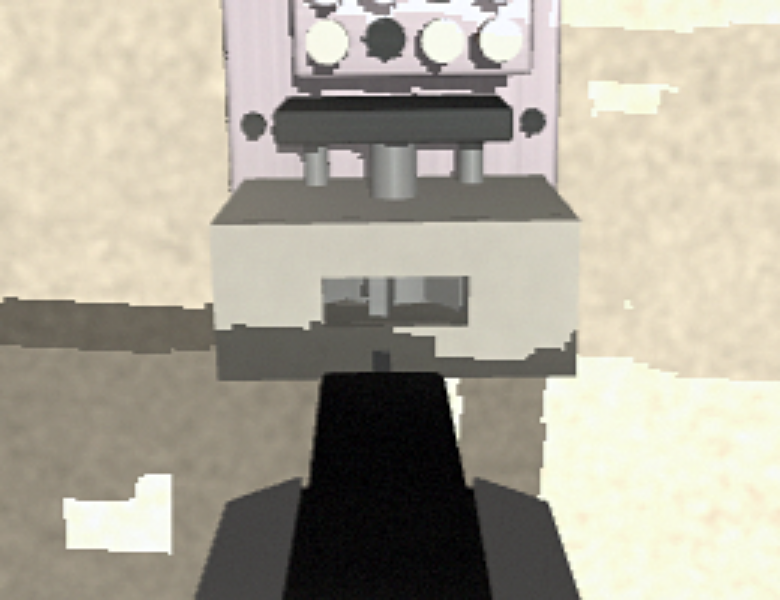

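The crop shows the slot at crop (321–468, 277–326), a tooth at crop x about 379 (about 4 mm to the −x side of the slot's middle), and the blade tip at about (381,351).

Run:
```python
from h import *
np.set_printoptions(precision=4,suppress=True)
o,c=wrist(); K,P=c["K"],c["pose"]
f=lambda x,y,z:pix2plane(K,P,190+(x-1)/3,116+(y-1)/3,z)[:2]
H=np.array([f(211,222,.096),f(580,220,.096),f(577,375,.096),f(218,380,.096)])
S=np.array([f(321,277,.096),f(468,277,.096),f(468,325,.096),f(323,326,.096)])
for A in (H,S):
    d=A[1]-A[0]+A[2]-A[3]; print(A.mean(0),np.degrees(np.arctan2(d[1],d[0])),np.linalg.norm(d)/2, np.linalg.norm(A[0]-A[3]+A[1]-A[2])/2)
print("tooth",f(379,300,.088)); 
Rt=R.from_euler('xyz',o["eef_rot"]).as_matrix(); tip=o["ee_pos"]+Rt@[0,0,.0523]
print("tip exp",tip,(proj(K,P,tip)-[190,116])*3, "tip seen",f(381,351,tip[2]))
print("jaw front edge",f(290,97,.062),f(497,95,.062),"block near top",f(295,73,.055),f(530,73,.055))
print(o["ee_pos"],o["eef_rot"])
```

```text
[0.513  0.0283] 3.681269231619126 0.09977527220709599 0.04410905221339327
[0.5126 0.0281] 3.30991918218317 0.04003356499741469 0.013679823669116627
tooth [0.5083 0.0263]
tip exp [0.5111 0.0282 0.162 ] [389.0895 369.4456] tip seen [0.5088 0.0326]
jaw front edge [0.4797 0.0787] [0.5393 0.0826] block near top [0.4804 0.0851] [0.5491 0.0889]
[0.5111 0.0282 0.2143] [-3.1415  0.0001  1.6247]
```

Request:
move_arm(
  increments=[
    [0, 0.006, -0.1, 0.2, 0, 0, 0],
    [0, 0, -0.11, 0.4, 0, 0, 0],
    [0, 0, 0, 0.36, 0, 0, 0],
    [0, 0, 0, 0.2, 0, 0, 0],
    [0, 0, 0, 0, 0, 0, 0],
    [0, 0, 0, 0, 0, 0, 0],
  ],
)

```text
time_s: 9.8
ee_pos: [0.5008, 0.0286, 0.1568]
eef_rot: [3.141, 0.0, 1.626]
force: [-0.2, -0.3, -0.8]
grip_width: 0.0231
grip_force: 50.0
```

Run:
```python
from h import *
np.set_printoptions(precision=4,suppress=True)
o,c=wrist(); K,P=c["K"],c["pose"]; a=c["color"]
print(o["ee_pos"],o["eef_rot"],o["force"],o["time_s"])
p=proj(K,P,[.512,.0283,.096]).astype(int)
x0,y0=p[0]-75,p[1]-50; cv2.imwrite("pics/w5c.png",cv2.resize(cv2.convertScaleAbs(a[y0:y0+110,x0:x0+150],alpha=1.8),None,fx=5,fy=5)); print(x0,y0)
Rt=R.from_euler('xyz',o["eef_rot"]).as_matrix(); tip=o["ee_pos"]+Rt@[0,0,.0523]
print(tip,(proj(K,P,tip)-[x0,y0])*5,(proj(K,P,[.5128,.0282,.096])-[x0,y0])*5)
```

```text
[0.5008 0.0286 0.1568] [3.1412 0.     1.6258] [-0.1726 -0.2576 -0.8307] 9.8
260 186
[0.5008 0.0286 0.1045] [298.4776 265.7473] [384.4372 255.2646]
```

View pics/w5c.png

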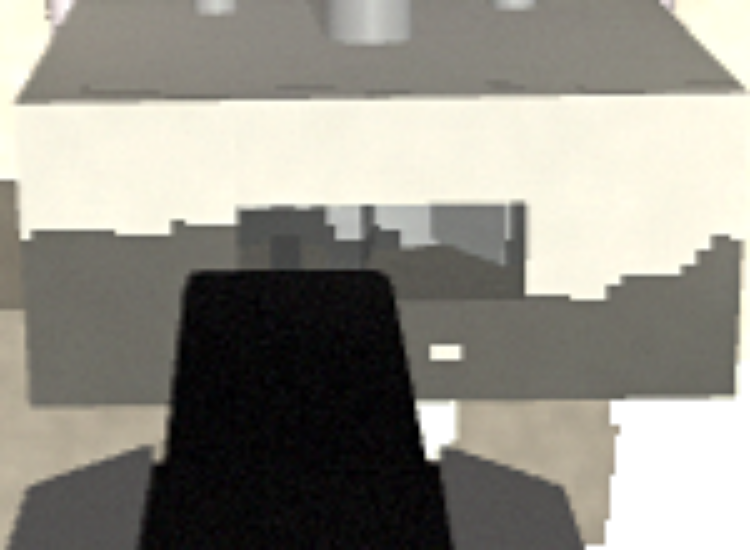

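The crop shows the blade (272–300) inside the slot's −x end (slot 237–525), clear of the tooth at about 333–370. Descend.

Request:
move_arm(
  increments=[
    [0, 0, 0, 0.1, 0, 0, 0],
    [0, 0, 0, 0.1, 0, 0, 0],
    [0, 0, 0, 0.1, 0, 0, 0],
    [0, 0, 0, 0.1, 0, 0, 0],
    [0, 0, 0, 0.1, 0, 0, 0],
    [0, 0, 0, 0.03, 0, 0, 0],
    [0, 0, 0, 0, 0, 0, 0],
    [0, 0, 0, 0, 0, 0, 0],
  ],
)

```text
time_s: 10.65
ee_pos: [0.5007, 0.0286, 0.13]
eef_rot: [3.141, 0.0, 1.626]
force: [0.7, 0.1, -0.3]
grip_width: 0.0231
grip_force: 50.0
```

Request:
move_arm(
  increments=[
    [0, 0, 0.04, 0, 0, 0, 0],
    [0, 0, 0.04, 0, 0, 0, 0],
    [0, 0, 0.04, 0, 0, 0, 0],
    [0, 0, 0.04, 0, 0, 0, 0],
    [0, 0, 0.04, 0, 0, 0, 0],
  ],
)

```text
time_s: 11.15
ee_pos: [0.5105, 0.0292, 0.1298]
eef_rot: [-3.141, 0.0, 1.626]
force: [-3.7, -0.8, 0.8]
grip_width: 0.0238
grip_force: 50.1
```

Request:
move_arm(
  increments=[
    [0, 0, 0.04, 0, 0, 0, 0],
    [0, 0, 0.04, 0, 0, 0, 0],
    [0, 0, 0.04, 0, 0, 0, 0],
    [0, 0, 0.04, 0, 0, 0, 0],
  ],
)

```text
time_s: 11.55
ee_pos: [0.5185, 0.0296, 0.1296]
eef_rot: [-3.141, -0.0, 1.626]
force: [-4.5, -0.2, -1.7]
grip_width: 0.0234
grip_force: 50.2
```

Request:
move_arm(
  increments=[
    [0, 0, 0.04, 0, 0, 0, 0],
    [0, 0, 0.04, 0, 0, 0, 0],
  ],
)

```text
time_s: 11.75
ee_pos: [0.5226, 0.0298, 0.1296]
eef_rot: [-3.141, -0.0, 1.626]
force: [-4.4, -0.2, -1.3]
grip_width: 0.023
grip_force: 50.2
```

Request:
move_arm(
  increments=[
    [0, 0, 0.04, 0, 0, 0, 0],
    [0, 0, 0.04, 0, 0, 0, 0],
    [0, 0, 0, 0, 0, 0, 0],
  ],
)

```text
time_s: 12.05
ee_pos: [0.527, 0.03, 0.13]
eef_rot: [3.141, 0.0, 1.626]
force: [-3.8, -0.6, -0.4]
grip_width: 0.023
grip_force: 50.1
```

Request:
move_arm(
  increments=[
    [0, 0, -0.03, 0, 0, 0, 0],
    [0, 0, 0, -0.2, 0, 0, 0],
    [0, 0, 0, -0.3, 0, 0, 0],
    [0, 0, -0.1, -0.03, 0, 0, 0],
    [0, 0, -0.2, 0, 0, 0, 0],
    [0, 0, -0.19, 0, 0, 0, 0],
    [0, 0, 0, 0, 0, 0, 0],
    [0, 0, 0, 0, 0, 0, 0],
  ],
)

```text
time_s: 12.85
ee_pos: [0.5004, 0.0286, 0.1563]
eef_rot: [3.141, 0.0, 1.626]
force: [-0.1, 1.4, -0.2]
grip_width: 0.0232
grip_force: 50.0
```

Run:
```python
from h import *
np.set_printoptions(precision=4,suppress=True)
o,c=wrist(); K,P=c["K"],c["pose"]; a=c["color"]
print(o["ee_pos"],o["eef_rot"],o["force"],o["time_s"])
cv2.imwrite("pics/w6c.png",cv2.resize(cv2.convertScaleAbs(a[126:296,260:410],alpha=1.8),None,fx=3.5,fy=3.5))
```

```text
[0.5004 0.0286 0.1563] [3.1415 0.     1.6257] [-0.0948  1.3993 -0.24  ] 12.85
```

View pics/w6c.png

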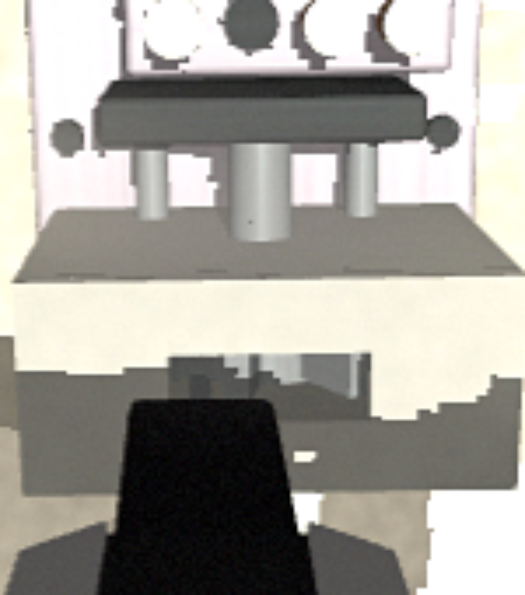

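The wheel advanced a tooth: the next tooth is at about crop x 240, clear of the blade (190–212). Second stroke.

Request:
move_arm(
  increments=[
    [0, 0, 0, 0.1, 0, 0, 0],
    [0, 0, 0, 0.1, 0, 0, 0],
    [0, 0, 0, 0.1, 0, 0, 0],
    [0, 0, 0, 0.1, 0, 0, 0],
    [0, 0, 0, 0.1, 0, 0, 0],
    [0, 0, 0, 0.02, 0, 0, 0],
    [0, 0, 0, 0, 0, 0, 0],
  ],
)

```text
time_s: 13.6
ee_pos: [0.5006, 0.0286, 0.1302]
eef_rot: [-3.141, -0.0, 1.626]
force: [-0.2, -0.6, -0.1]
grip_width: 0.0232
grip_force: 50.0
```

Request:
move_arm(
  increments=[
    [0, 0, 0.04, 0, 0, 0, 0],
    [0, 0, 0.04, 0, 0, 0, 0],
    [0, 0, 0.04, 0, 0, 0, 0],
    [0, 0, 0.03, 0, 0, 0, 0],
  ],
)

```text
time_s: 14.0
ee_pos: [0.508, 0.029, 0.1304]
eef_rot: [-3.141, -0.0, 1.626]
force: [-3.0, -0.4, 1.7]
grip_width: 0.0228
grip_force: 50.1
```

Request:
move_arm(
  increments=[
    [0, 0, 0.03, 0, 0, 0, 0],
    [0, 0, 0.03, 0, 0, 0, 0],
  ],
)

```text
time_s: 14.2
ee_pos: [0.5112, 0.0292, 0.1303]
eef_rot: [-3.141, 0.0, 1.626]
force: [-4.1, 0.2, 1.0]
grip_width: 0.0227
grip_force: 50.2
```

Request:
move_arm(
  increments=[
    [0, 0, 0.03, 0, 0, 0, 0],
    [0, 0, 0.03, 0, 0, 0, 0],
  ],
)

```text
time_s: 14.4
ee_pos: [0.5141, 0.0294, 0.1303]
eef_rot: [-3.141, -0.0, 1.626]
force: [-4.2, -0.8, 1.7]
grip_width: 0.0231
grip_force: 50.2
```

Request:
move_arm(
  increments=[
    [0, 0, 0.025, 0, 0, 0, 0],
    [0, 0, 0.025, 0, 0, 0, 0],
  ],
)

```text
time_s: 14.6
ee_pos: [0.5166, 0.0295, 0.1302]
eef_rot: [-3.141, -0.0, 1.626]
force: [-4.3, -0.4, -0.7]
grip_width: 0.0232
grip_force: 50.2
```

Request:
move_arm(
  increments=[
    [0, 0, 0.025, 0, 0, 0, 0],
    [0, 0, 0.025, 0, 0, 0, 0],
  ],
)

```text
time_s: 14.8
ee_pos: [0.5189, 0.0296, 0.13]
eef_rot: [-3.141, -0.0, 1.626]
force: [-4.7, -0.0, -3.0]
grip_width: 0.0233
grip_force: 50.2
```

Request:
move_arm(
  increments=[
    [0, 0, 0.025, 0, 0, 0, 0],
    [0, 0, 0.025, 0, 0, 0, 0],
  ],
)

```text
time_s: 15.0
ee_pos: [0.5216, 0.0298, 0.1302]
eef_rot: [-3.141, -0.0, 1.626]
force: [-5.0, -0.5, -1.2]
grip_width: 0.0234
grip_force: 50.2
```

Request:
move_arm(
  increments=[
    [0, 0, 0.025, 0, 0, 0, 0],
    [0, 0, 0.025, 0, 0, 0, 0],
  ],
)

```text
time_s: 15.2
ee_pos: [0.5241, 0.0299, 0.1303]
eef_rot: [-3.141, -0.0, 1.626]
force: [-5.2, -0.8, -2.3]
grip_width: 0.0231
grip_force: 50.2
```

Request:
move_arm(
  increments=[
    [0, 0, 0.025, 0, 0, 0, 0],
    [0, 0, 0.025, 0, 0, 0, 0],
  ],
)

```text
time_s: 15.4
ee_pos: [0.5267, 0.03, 0.1303]
eef_rot: [-3.141, 0.0, 1.626]
force: [-4.5, -0.7, -0.2]
grip_width: 0.023
grip_force: 50.2
```

Request:
move_arm(
  increments=[
    [0, 0, 0.01, 0, 0, 0, 0],
    [0, 0, 0, 0, 0, 0, 0],
  ],
)

```text
time_s: 15.6
ee_pos: [0.5272, 0.0301, 0.1304]
eef_rot: [3.141, 0.0, 1.626]
force: [-4.5, 0.3, -1.1]
grip_width: 0.0231
grip_force: 50.2
```

Request:
move_arm(
  increments=[
    [0, 0, -0.03, 0, 0, 0, 0],
    [0, 0, 0, -0.2, 0, 0, 0],
    [0, 0, 0, -0.3, 0, 0, 0],
    [0, 0, -0.1, -0.03, 0, 0, 0],
    [0, 0, -0.2, 0, 0, 0, 0],
    [0, 0, -0.2, 0, 0, 0, 0],
    [0, 0, 0, 0, 0, 0, 0],
    [0, 0, 0, 0, 0, 0, 0],
  ],
)

```text
time_s: 16.4
ee_pos: [0.5004, 0.0286, 0.1568]
eef_rot: [3.141, -0.0, 1.626]
force: [0.1, 0.6, -1.1]
grip_width: 0.0234
grip_force: 50.0
```

Run:
```python
from h import *
np.set_printoptions(precision=4,suppress=True)
o,c=wrist(); a=c["color"]
print(o["ee_pos"],o["eef_rot"],o["force"],o["time_s"])
cv2.imwrite("pics/w7c.png",cv2.resize(cv2.convertScaleAbs(a[126:296,260:410],alpha=1.8),None,fx=3.5,fy=3.5))
```

```text
[0.5004 0.0286 0.1568] [ 3.1415 -0.      1.6258] [ 0.1382  0.6014 -1.1128] 16.4
```

View pics/w7c.png

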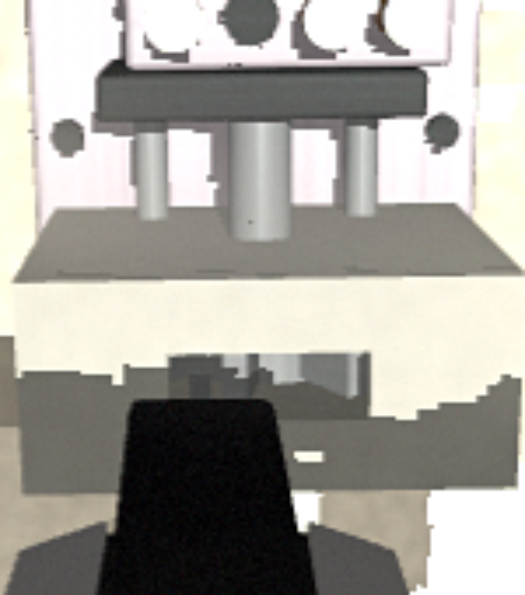

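The jaw now touches the block and has started pushing it; the tooth and blade are placed as before. Third stroke, carefully.

Request:
move_arm(
  increments=[
    [0, 0, 0, 0.1, 0, 0, 0],
    [0, 0, 0, 0.1, 0, 0, 0],
    [0, 0, 0, 0.1, 0, 0, 0],
    [0, 0, 0, 0.1, 0, 0, 0],
    [0, 0, 0, 0.1, 0, 0, 0],
    [0, 0, 0, 0.03, 0, 0, 0],
    [0, 0, 0, 0, 0, 0, 0],
  ],
)

```text
time_s: 17.15
ee_pos: [0.5005, 0.0286, 0.1301]
eef_rot: [-3.141, -0.0, 1.626]
force: [-0.4, 0.8, -1.1]
grip_width: 0.0231
grip_force: 50.0
```

Request:
move_arm(
  increments=[
    [0, 0, 0.04, 0, 0, 0, 0],
    [0, 0, 0.04, 0, 0, 0, 0],
    [0, 0, 0.03, 0, 0, 0, 0],
    [0, 0, 0.02, 0, 0, 0, 0],
  ],
)

```text
time_s: 17.55
ee_pos: [0.507, 0.029, 0.1304]
eef_rot: [-3.141, 0.0, 1.626]
force: [-3.5, -1.1, 1.6]
grip_width: 0.023
grip_force: 50.2
```

Request:
move_arm(
  increments=[
    [0, 0, 0.02, 0, 0, 0, 0],
    [0, 0, 0.02, 0, 0, 0, 0],
  ],
)

```text
time_s: 17.75
ee_pos: [0.5091, 0.0291, 0.1303]
eef_rot: [-3.141, -0.0, 1.626]
force: [-4.6, -0.5, 2.3]
grip_width: 0.0231
grip_force: 50.2
```

Request:
move_arm(
  increments=[
    [0, 0, 0.02, 0, 0, 0, 0],
    [0, 0, 0.02, 0, 0, 0, 0],
  ],
)

```text
time_s: 17.95
ee_pos: [0.5112, 0.0292, 0.1303]
eef_rot: [-3.141, -0.0, 1.626]
force: [-4.1, 0.0, 1.2]
grip_width: 0.0231
grip_force: 50.2
```

Request:
move_arm(
  increments=[
    [0, 0, 0.02, 0, 0, 0, 0],
    [0, 0, 0.02, 0, 0, 0, 0],
  ],
)

```text
time_s: 18.15
ee_pos: [0.5131, 0.0293, 0.1304]
eef_rot: [-3.141, 0.0, 1.626]
force: [-5.0, -0.2, 1.1]
grip_width: 0.0232
grip_force: 50.2
```

Request:
move_arm(
  increments=[
    [0, 0, 0.02, 0, 0, 0, 0],
    [0, 0, 0.02, 0, 0, 0, 0],
  ],
)

```text
time_s: 18.35
ee_pos: [0.5151, 0.0294, 0.1303]
eef_rot: [-3.141, 0.0, 1.626]
force: [-5.6, -1.0, 0.9]
grip_width: 0.0227
grip_force: 50.2
```

Request:
move_arm(
  increments=[
    [0, 0, 0.02, 0, 0, 0, 0],
    [0, 0, 0.02, 0, 0, 0, 0],
  ],
)

```text
time_s: 18.55
ee_pos: [0.5171, 0.0295, 0.1302]
eef_rot: [-3.141, -0.0, 1.626]
force: [-5.2, -0.9, -0.0]
grip_width: 0.0231
grip_force: 50.2
```

Request:
move_arm(
  increments=[
    [0, 0, 0.02, 0, 0, 0, 0],
  ],
)

```text
time_s: 18.65
ee_pos: [0.518, 0.0296, 0.1301]
eef_rot: [-3.141, -0.0, 1.626]
force: [-4.5, -0.7, -0.9]
grip_width: 0.023
grip_force: 50.2
```

Request:
move_arm(
  increments=[
    [0, 0, 0.02, 0, 0, 0, 0],
  ],
)

```text
time_s: 18.75
ee_pos: [0.519, 0.0296, 0.1301]
eef_rot: [-3.141, -0.0, 1.626]
force: [-5.3, -0.5, -2.3]
grip_width: 0.0235
grip_force: 50.2
```

Request:
move_arm(
  increments=[
    [0, 0, 0.02, 0, 0, 0, 0],
  ],
)

```text
time_s: 18.85
ee_pos: [0.5199, 0.0297, 0.13]
eef_rot: [-3.141, -0.0, 1.626]
force: [-7.2, -0.7, -1.3]
grip_width: 0.0228
grip_force: 50.3
```

Request:
move_arm(
  increments=[
    [0, 0, 0.02, 0, 0, 0, 0],
  ],
)

```text
time_s: 18.95
ee_pos: [0.5206, 0.0297, 0.1299]
eef_rot: [-3.14, -0.0, 1.626]
force: [-7.8, 0.0, -1.0]
grip_width: 0.0232
grip_force: 50.5
```

Request:
move_arm(
  increments=[
    [0, 0, 0.02, 0, 0, 0, 0],
  ],
)

```text
time_s: 19.05
ee_pos: [0.5213, 0.0298, 0.1299]
eef_rot: [-3.139, -0.0, 1.626]
force: [-9.4, -0.2, 0.3]
grip_width: 0.0234
grip_force: 50.7
```

Request:
move_arm(
  increments=[
    [0, 0, 0.02, 0, 0, 0, 0],
  ],
)

```text
time_s: 19.15
ee_pos: [0.5223, 0.0298, 0.1299]
eef_rot: [-3.139, -0.0, 1.626]
force: [-9.2, -0.3, 0.4]
grip_width: 0.0236
grip_force: 50.8
```

Request:
move_arm(
  increments=[
    [0, 0, 0.01, 0, 0, 0, 0],
  ],
)

```text
time_s: 19.25
ee_pos: [0.523, 0.0299, 0.13]
eef_rot: [-3.14, -0.0, 1.626]
force: [-9.0, -0.3, 0.1]
grip_width: 0.0233
grip_force: 50.9
```

Request:
move_arm(
  increments=[
    [0, 0, 0, 0, 0, 0, 0],
  ],
)

```text
time_s: 19.35
ee_pos: [0.5229, 0.0299, 0.13]
eef_rot: [-3.14, -0.0, 1.626]
force: [-7.8, -0.5, 0.5]
grip_width: 0.023
grip_force: 50.8
```

Request:
move_arm(
  increments=[
    [0, 0, 0.016, 0, 0, 0, 0],
  ],
)

```text
time_s: 19.45
ee_pos: [0.5236, 0.0299, 0.13]
eef_rot: [-3.139, -0.0, 1.626]
force: [-6.7, 0.2, 2.4]
grip_width: 0.023
grip_force: 50.8
```

Request:
move_arm(
  increments=[
    [0, 0, 0.01, 0, 0, 0, 0],
  ],
)

```text
time_s: 19.55
ee_pos: [0.5242, 0.0299, 0.1301]
eef_rot: [-3.14, -0.0, 1.626]
force: [-8.9, -0.7, 1.3]
grip_width: 0.0231
grip_force: 51.1
```

Request:
move_arm(
  increments=[
    [0, 0, 0.01, 0, 0, 0, 0],
  ],
)

```text
time_s: 19.65
ee_pos: [0.5246, 0.03, 0.1301]
eef_rot: [-3.139, -0.0, 1.626]
force: [-8.3, -0.2, 3.1]
grip_width: 0.023
grip_force: 51.0
```

Run:
```python
from h import *
np.set_printoptions(precision=3,suppress=True)
o=ctrl.get_obs(); print(o["force"],o["moment"],o["ee_pos"],o["time_s"])
o,c=wrist(); a=c["color"]
cv2.imwrite("pics/w8c.png",cv2.resize(cv2.convertScaleAbs(a[100:330,230:440],alpha=1.8),None,fx=2.6,fy=2.6))
o=ctrl.get_obs(); print(o["force"],o["moment"],o["ee_pos"],o["time_s"])
```

```text
[-8.315 -0.154  3.069] [-0.159  2.271  0.054] [0.525 0.03  0.13 ] 19.65
[-6.428 -0.225  0.975] [-0.174  2.243  0.031] [0.525 0.03  0.13 ] 19.7
```

View pics/w8c.png

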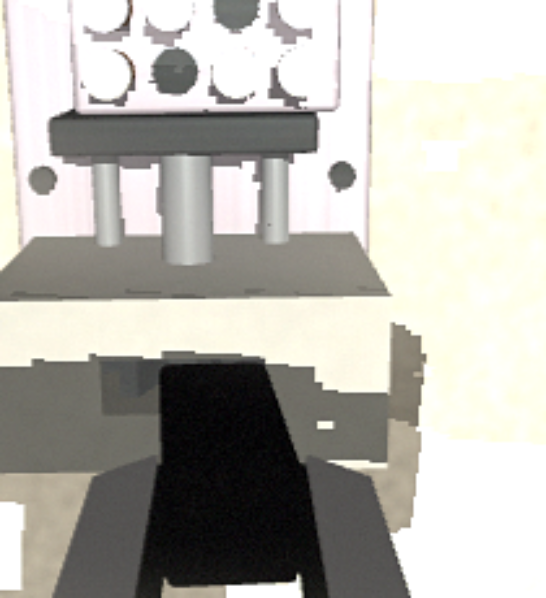

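The wheel is nearly tight; the handle has tilted a few degrees in the pads (axis leaning from 212 to 232 px), which explains the force plateau at 8–9 N. Grip harder, unload a little, then press again.

Request:
move_arm(
  increments=[
    [0, 0, -0.03, 0, 0, 0, 0],
    [0, 0, -0.04, 0, 0, 0, 0],
    [0, 0, -0.04, 0, 0, 0, 0],
    [0, 0, 0, 0, 0, 0, 0],
    [0, 0, 0, 0, 0, 0, 0],
  ],
  force=60,
)

```text
time_s: 20.2
ee_pos: [0.5202, 0.0297, 0.1305]
eef_rot: [3.141, 0.0, 1.626]
force: [0.4, 1.1, -1.0]
grip_width: 0.0232
grip_force: 59.9
```

Run:
```python
from h import *
np.set_printoptions(precision=3,suppress=True)
o,c=wrist(); K,P=c["K"],c["pose"]; print(o["force"],o["moment"],o["ee_pos"],o["time_s"])
cv2.imwrite("pics/w9.png",c["color"])
def edges(im):
    g=cv2.cvtColor(im,6)
    for r in range(240,325,12):
        d=np.where(g[r,285:350]<12)[0]; print(r,(285+d.min(),285+d.max(),(570+d.min()+d.max())/2) if len(d) else None,end=' ')
    print()
for n in ("w3","w4","w9"): edges(cv2.imread(f"pics/{n}.png"))
```

```text
[ 0.394  1.092 -0.99 ] [-0.084  0.042  0.007] [0.52  0.03  0.131] 20.2
240 (np.int64(306), np.int64(334), np.float64(320.0)) 252 (np.int64(297), np.int64(339), np.float64(318.0)) 264 (np.int64(295), np.int64(341), np.float64(318.0)) 276 (np.int64(294), np.int64(344), np.float64(319.0)) 288 (np.int64(290), np.int64(348), np.float64(319.0)) 300 (np.int64(288), np.int64(349), np.float64(318.5)) 312 (np.int64(286), np.int64(349), np.float64(317.5)) 324 (np.int64(291), np.int64(347), np.float64(319.0)) 
240 (np.int64(309), np.int64(334), np.float64(321.5)) 252 (np.int64(297), np.int64(339), np.float64(318.0)) 264 (np.int64(295), np.int64(341), np.float64(318.0)) 276 (np.int64(294), np.int64(344), np.float64(319.0)) 288 (np.int64(289), np.int64(348), np.float64(318.5)) 300 (np.int64(288), np.int64(349), np.float64(318.5)) 312 (np.int64(286), np.int64(349), np.float64(317.5)) 324 (np.int64(291), np.int64(347), np.float64(319.0)) 
240 (np.int64(296), np.int64(332), np.float64(314.0)) 252 (np.int64(293), np.int64(336), np.float64(314.5)) 264 (np.int64(293), np.int64(340), np.float64(316.5)) 276 (np.int64(293), np.int64(343), np.float64(318.0)) 288 (np.int64(290), np.int64(348), np.float64(319.0)) 300 (np.int64(288), np.int64(349), np.float64(318.5)) 312 (np.int64(286), np.int64(349), np.float64(317.5)) 324 (np.int64(297), np.int64(349), np.float64(323.0))
```

Request:
move_arm(
  increments=[
    [0, 0, 0.04, 0, 0, 0, 0],
    [0, 0, 0.04, 0, 0, 0, 0],
    [0, 0, 0.02, 0, 0, 0, 0],
  ],
)

```text
time_s: 20.55
ee_pos: [0.5244, 0.0299, 0.1302]
eef_rot: [-3.14, -0.0, 1.626]
force: [-6.3, 0.1, 2.1]
grip_width: 0.0232
grip_force: 60.9
```

Request:
move_arm(
  increments=[
    [0, 0, 0.02, 0, 0, 0, 0],
  ],
)

```text
time_s: 20.65
ee_pos: [0.525, 0.03, 0.1301]
eef_rot: [-3.139, -0.0, 1.626]
force: [-7.8, -0.4, 3.8]
grip_width: 0.0225
grip_force: 61.2
```

```bash
cat > f.py <<'E'
from h import *
np.set_printoptions(precision=3,suppress=True)
o,c=wrist(); print(o["force"],o["moment"],o["ee_pos"],o["time_s"])
g=cv2.cvtColor(c["color"],6)
for r in (246,252,264,276):
    d=np.where(g[r,285:350]<12)[0]; print(r,(570+d.min()+d.max())/2,end=' ')
o=ctrl.get_obs();print(o["force"],o["moment"])
E
python3 f.py
```

```text
[-7.81  -0.411  3.849] [-0.148  2.415  0.003] [0.525 0.03  0.13 ] 20.65
246 311.5 252 313.0 264 315.5 276 317.5 [-7.522 -0.072  3.704] [-0.232  2.297 -0.032]
```

Request:
move_arm(
  increments=[
    [0, 0, 0.02, 0, 0, 0, 0],
  ],
)

```text
time_s: 20.8
ee_pos: [0.5257, 0.03, 0.1301]
eef_rot: [-3.138, -0.0, 1.626]
force: [-9.7, -1.0, 4.5]
grip_width: 0.0229
grip_force: 61.5
```

Request:
move_arm(
  increments=[
    [0, 0, 0.02, 0, 0, 0, 0],
  ],
)

```text
time_s: 20.9
ee_pos: [0.5264, 0.0301, 0.13]
eef_rot: [-3.137, -0.0, 1.626]
force: [-11.5, -0.8, 5.2]
grip_width: 0.0231
grip_force: 61.9
```

```bash
python3 f.py
```

```text
[-11.467  -0.798   5.153] [-0.261  3.386 -0.006] [0.526 0.03  0.13 ] 20.9
246 310.5 252 312.5 264 314.5 276 317.5 [-10.739  -0.352   5.156] [-0.251  3.213  0.038]
```

Snug: about 11.5 N along x and climbing steeply. Stop, back off a little and withdraw.

Request:
move_arm(
  increments=[
    [0, 0, -0.03, 0, 0, 0, 0],
    [0, 0, -0.03, 0, 0, 0, 0],
    [0, 0, -0.02, 0, 0, 0, 0],
    [0, 0, 0, 0, 0, 0, 0],
  ],
)

```text
time_s: 21.35
ee_pos: [0.5237, 0.0299, 0.1303]
eef_rot: [-3.141, -0.0, 1.626]
force: [-4.1, 0.2, -0.0]
grip_width: 0.0225
grip_force: 60.4
```

Request:
move_arm(
  increments=[
    [0, 0, 0, -0.1, 0, 0, 0],
    [0, 0, 0, -0.2, 0, 0, 0],
    [0, 0, 0, -0.3, 0, 0, 0],
    [0, 0, 0, -0.5, 0, 0, 0],
    [0, 0, 0, -0.5, 0, 0, 0],
    [0, 0, 0, -0.4, 0, 0, 0],
    [0, 0, 0, 0, 0, 0, 0],
    [0, 0, 0, 0, 0, 0, 0],
  ],
)

```text
time_s: 22.15
ee_pos: [0.524, 0.0299, 0.2302]
eef_rot: [3.141, 0.0, 1.626]
force: [-0.4, -0.3, 0.2]
grip_width: 0.0229
grip_force: 59.9
```

Run:
```python
from h import *
np.set_printoptions(precision=3,suppress=True)
o,c=wrist(); a=c["color"]; cv2.imwrite("pics/w10.png",a); print(o["ee_pos"],o["eef_rot"],o["force"])
for n in ("w3","w10"):
    g=cv2.cvtColor(cv2.imread(f"pics/{n}.png"),6)
    print(n)
    for r in (243,246,249,252,258,264,270,276):
        d=np.where(g[r,285:350]<12)[0]; print(r,(570+d.min()+d.max())/2,d.min()+285,d.max()+285)
    for r in range(228,242,2): print(r,g[r,300:336:1])
c=ctrl.camera("scene"); cv2.imwrite("pics/s2.png",c["color"]); 
r=ctrl.cut_out("blade",c); print(r and (r[0]["conf"],r[0]["centre"]))
m=r[0]["mask"]
for y in range(480):
    d=np.where(m[y])[0]
    if len(d): print(y,d.min(),d.max())
# expected vertical handle axis
p=o["ee_pos"]
for dz in (.046,-.014,-.052): print(dz,proj(c["K"],c["pose"],p+[0,0,dz]))
```

```text
[0.524 0.03  0.23 ] [3.141 0.    1.626] [-0.415 -0.3    0.161]
w3
243 317.5 298 337
246 317.5 297 338
249 317.5 297 338
252 318.0 297 339
258 318.0 296 340
264 318.0 295 341
270 318.0 294 342
276 319.0 294 344
228 [49 49 49 50 49 49 48 50 37 35 37 35 37 36 37 37 37 38 38 37 37 38 37 37
 38 36 37 37 38 37 38 37 39 37 38 39]
230 [49 47 48 49 49 47 49 37 35 36 35 36 35 36 34 36 35 35 35 35 36 36 35 37
 37 36 36 37 38 37 38 37 37 37 39 38]
232 [49 48 48 49 47 49 48 49 50 38 34 34 34 35 35 36 37 36 35 36 33 36 35 36
 34 34 35 36 35 36 37 36 37 35 36 37]
234 [46 47 47 48 48 48 48 48 36 33 34 32 35 34 39 39 38 37 38 38 34 31 32 75
 82 45 30 36 33 34 34 34 36 37 34 36]
236 [47 48 46 47 47 47 47 47 35 34 31 34 31 34 38 36 37 37 37 34 73 79 78 76
 77 76 77 77 79 79 82 43 32 32 33 36]
238 [ 70  70  71  70  71  71  71  71  72  65  63  65  64  64  43  37  36  38
  37  33 107 114 112 111 112 114  78  68  71  71  72  72  55  48  51  49]
240 [27 19 21 21 21 20  4  0  0  2  3  3  1  0  6  5  6  4  4  4  0  0  0  0
  0  0  1  1  3  2  0  5  3  6  6 15]
w10
243 313.5 294 333
246 314.0 294 334
249 314.5
[... 495 characters left out ...]
 62  61  61  63  62  62  62  62  61  59 135 145 144 144]
234 [60 61 60 60 60 62 61 62 42 36 38 38 38 37 47 58 60 60 60 59 61 60 61 60
 61 60 61 62 60 63 61 61 62 61 62 60]
236 [57 56 58 58 59 57 59 60 41 37 39 38 38 36 46 57 59 65 67 67 68 68 68 68
 67 67 67 67 67 68 66 67 68 66 74 75]
238 [100  99  99  99  99  96  96  99  52  37  39  38  39  38  35  96 102 100
 100 100 100  98  95  95  95  98  98  97  95  95  93  93  90 161 170 171]
240 [  1   0   1   3   0   0   0   0   2   4   7   7   9  10   5   4   4   5
   4   6   5   2   6   4   1   4   7   0   3   3   1   0   0  71 158 166]
[]Traceback (most recent call last):
  File "<stdin>", line 12, in <module>
IndexError: list index out of range
```

Request:
move_arm(
  increments=[
    [0, -0.4, -0.1, 0, 0, 0, 0],
    [0, -0.77, -0.14, 0, 0, 0, 0],
    [0, -0.77, -0.14, 0, 0, 0, 0],
    [0, -0.77, -0.14, 0, 0, 0, 0],
    [0, -0.77, -0.14, 0, 0, 0, 0],
    [0, -0.77, -0.14, 0, 0, 0, 0],
    [0, -0.77, -0.14, 0, 0, 0, 0],
    [0, -0.42, -0.1, 0, 0, 0, -0.134],
    [0, 0, 0, 0, 0, 0, -0.134],
    [0, 0, 0, 0, -0.05, 0, 0],
    [0, 0, 0, 0, 0, 0, 0],
    [0, 0, 0, 0, 0, 0, 0],
  ],
)

```text
time_s: 23.5
ee_pos: [0.4867, -0.2446, 0.23]
eef_rot: [3.093, -0.0, 1.893]
force: [0.2, 0.6, -1.2]
grip_width: 0.023
grip_force: 59.9
```

```bash
cat > tip.py <<'E'
from h import *
import sys
np.set_printoptions(precision=4,suppress=True)
o,c=wrist(); K,P=c["K"],c["pose"]; a=c["color"]; cv2.imwrite(f"pics/{sys.argv[1]}.png",a)
Rt=R.from_euler('xyz',o["eef_rot"]).as_matrix(); print(o["ee_pos"],o["eef_rot"],o["time_s"])
ax=R.from_euler('xyz',[np.pi,0,1.894]).as_matrix()   # level stand axes
print("TCP rel stand grasp, level tool x,y,z mm",1000*ax.T@(o["ee_pos"]-[.4871,-.2443,.0643]))
# stand edges in picture
r=ctrl.cut_out("stand",c)[0]; m=r["mask"].astype(np.uint8); cs=max(cv2.findContours(m,0,1)[0],key=cv2.contourArea)
w=cv2.approxPolyDP(cs,3,True)[:,0]; print(r["conf"]); print(np.c_[w,[(ax.T@(pix2plane(K,P,*q,.05)-[.4871,-.2443,.05]))[:2]*1000 for q in w]])
# grey rows of the blade and hole
g=cv2.cvtColor(a,6)
print(g[184:246:3,296:336])
E
python3 tip.py w11
```

```text
[ 0.4867 -0.2446  0.23  ] [ 3.0931 -0.0005  1.8929] 23.5
TCP rel stand grasp, level tool x,y,z mm [  -0.1065   -0.5092 -165.687 ]
0.82
[[341.     159.      39.8     28.9564]
 [273.     161.      38.3335 -34.79  ]
 [274.     236.     -34.683  -36.0584]
 [343.     233.     -32.6373  31.9482]
 [345.     164.      35.1038  32.8118]]
[[ 89  88  88  88  88  87  87  88  88  89  87  88  87  88  88  88  87  87
   88  87  88  88  86  87  88  87  87  88  87  88  87  89  89  87  89  88
   88  88  89  87]
 [ 87  87  89  88  88  88  86  88  87  87  87  87  86  87  87  87  87  87
   87  88  87  88  87  88  87  87  87  87  88  88  87  88  87  89  87  89
   88  89  88  88]
 [ 88  86  88  86  88  87  87  87  87  88  87  87  87  87  87  87  86  85
   86  87  87  88  86  87  87  87  87  87  88  88  87  87  87  88  89  87
   88  88  88  89]
 [ 86  86  87  86  85  87  87  85  78  79  80  69  65  66  65  62  60  57
   54  79  86  86  85  87  86  87  87  86  87  87  86  88  88  88  87  87
   87  89  89  88]
 [ 85  86  85  85  86  85  86  83  76  83  86  88  66  58  58  58  58  54
   62  79  85  86  85  85  
[... 2038 characters left out ...]
  39  35  35
   36  37  37  38]
 [ 26  26  27  27  28  26  27  26  67  76  76  79  46  36  36  37  39  38
   36  32  33  33  33  32  31  41  42  41  43  41  41  43  40  42  41  39
   45  45  63  62]
 [165 164 165 164 164 165 165 165 164 166 172 116  49  37  39  37  37  36
   36  92  73  88  92  91  95  96  73  90  96  96  97  98  74  94  97  95
   92  90  86 157]
 [  4   0   2   2   4   2   6   1   4   4   2   3   9   4   9   7   6   7
    7   8   5   7   6   6   8   2   8   8   5   7   5   7   4   8   5   8
    8   1  83  84]
 [  5   6   3   8   4   5   8   4   8   7   5   7   4   4   9   4   4   7
    5   9   8   7   4   9   5   6   7   6   6  11   9   6  10   5   6  10
    7   4   0 158]]
```

Run:
```python
from h import *
np.set_printoptions(precision=2,suppress=True)
o,c=wrist(); K=c["K"]; TC=c["tool_from_camera"]
ax=R.from_euler('xyz',[np.pi,0,1.894]).as_matrix()
def P(p,e):
    T=np.eye(4);T[:3,:3]=R.from_euler('xyz',e).as_matrix();T[:3,3]=p;return T@TC
def lev(P,u,v,z): return 1000*(ax.T@(pix2plane(K,P,u,v,z)-[.4871,-.2443,z]))[:2]
for n,p,e,h,t in (("w3",[.4878,-.2448,.2173],[3.1386,.0034,1.8938],(316.9,202),(316.8,234.5)),("w11",[.4867,-.2446,.2300],[3.0931,-.0005,1.8929],(309.4,201),(311.0,235))):
    Q=P(p,e); print(n,"hole",lev(Q,*h,.05),"tip",lev(Q,*t,p[2]-.0523),"TCP",1000*(ax.T@(np.array(p)-[.4871,-.2443,0]))[:2])
```

```text
w3 hole [ 0.3  -0.98] tip [ 2.52 -1.04] TCP [-0.7  0.5]
w11 hole [-0.12 -1.01] tip [ 2.98 -3.52] TCP [-0.16 -0.47]
```

Request:
move_arm(
  increments=[
    [0, 0, 0.048, 0, 0, 0, 0],
    [0, 0, -0.019, 0.4, 0, 0, 0],
    [0, 0, -0.029, 0.6, 0, 0, 0],
    [0, 0, -0.029, 0.6, 0, 0, 0],
    [0, 0, -0.024, 0.5, 0, 0, 0],
    [0, 0, -0.01, 0.2, 0, 0, 0],
    [0, 0, 0, 0, 0, 0, 0],
    [0, 0, 0, 0, 0, 0, 0],
  ],
)

```text
time_s: 24.45
ee_pos: [0.49, -0.244, 0.1165]
eef_rot: [3.091, 0.001, 1.894]
force: [-0.3, 0.7, -0.5]
grip_width: 0.0232
grip_force: 59.9
```

Run:
```python
from h import *
np.set_printoptions(precision=2,suppress=True)
o,c=wrist(); K=c["K"];P=c["pose"]; cv2.imwrite("pics/w12.png",c["color"]); print(o["ee_pos"]*1000,o["eef_rot"],o["force"])
ax=R.from_euler('xyz',[np.pi,0,1.894]).as_matrix()
print(1000*(ax.T@(o["ee_pos"]-[.4871,-.2443,0]))[:2])
g=cv2.cvtColor(c["color"],6); np.set_printoptions(linewidth=250)
for r in range(196,252,2): print(r,g[r,292:334])
```

```text
[ 490.01 -243.96  116.53] [3.09 0.   1.89] [-0.26  0.66 -0.48]
[-0.6   2.86]
196 [89 88 91 90 90 90 89 90 89 89 89 89 89 89 90 90 90 90 89 89 90 91 90 90 90 90 90 90 89 90 91 88 90 91 89 90 92 91 91 91 92 91]
198 [89 88 89 89 90 88 89 90 90 89 89 88 89 89 90 89 89 89 89 89 89 89 88 89 89 90 88 89 90 90 89 89 89 90 90 89 89 91 90 90 90 91]
200 [89 88 88 88 88 87 88 89 88 88 90 88 89 88 87 88 87 87 89 87 88 87 88 88 87 89 88 88 89 87 89 90 89 89 90 90 90 89 89 90 90 89]
202 [87 87 87 87 87 87 88 87 87 87 88 87 88 87 88 87 87 87 87 88 87 86 86 88 87 87 88 88 88 88 89 88 88 90 88 88 90 90 89 89 89 89]
204 [87 87 86 87 88 87 87 86 85 86 87 87 87 85 85 87 87 87 86 87 87 87 86 87 87 87 89 86 87 88 87 88 88 89 88 89 87 88 89 88 88 90]
206 [87 86 87 87 86 86 85 85 85 85 85 85 86 84 86 85 86 86 86 85 86 85 86 85 86 87 86 87 87 87 87 87 87 87 86 89 86 87 87 87 87 88]
208 [85 85 85 85 84 84 85 85 85 86 84 85 84 86 86 84 84 85 84 86 84 85 85 85 86 86 85 85 87 87 86 86 87 86 87 86 87 88 87 86 88 86]
210 [85 84 84 85 85 85 84 85 84 84 85 83 84 84 84 84 84 84 85 85 84 85 84 84 85 85 85 86 86 84 86 8
[... 1972 characters left out ...]
  8  8  5  4  5  7  5  7  4  5  9  7 18]
242 [36 15  3  7  6  4  5  8  3  3  8  5  8  6  4  5  6  6  9  8  7  6  7  8  7  7  7  8  5  7  7  3  6  8  5  7 10  7  9  6  6  8]
244 [27 10  3  5  4  3  4  3  4  6  5  5  5  4  5  8  2  4  6  2  5  3  2  7  7  7  7  7  4  3  8  3  6  3 10  4  8  6  3  5 10  6]
246 [29  8  5  4  5  5  1  6  9  2  4  6  4  4  2  4  7  7  2  8  4  2  8  8  7  5  2  6  4  7  7  6  6  8  5  5  7  8  8  6  4  5]
248 [29  6  3  5  4  1  6  8  1  7  6  0  2  6  6  6  6  3 10  5  4  8  6  6  5  4  4  4  4  8  5  5  5  5  4  6  7  7  3  5  3  8]
250 [23  7  3  1  5  4  6  5  2  7  7  2  5  8  5 10  2  5  3  7  1  5  1  8  5  2  7  9  2  6  9  8  4  3  4  5  4  6  7  2  4  9]
```

Run:
```python
from h import *
np.set_printoptions(precision=2,suppress=True)
o,c=wrist(); K=c["K"];P=c["pose"]; ax=R.from_euler('xyz',[np.pi,0,1.894]).as_matrix()
lev=lambda u,v,z:1000*(ax.T@(pix2plane(K,P,u,v,z)-[.4871,-.2443,z]))[:2]
print(o["ee_pos"],"hole edges",lev(301.3,228,.05),lev(316.2,228,.05),"far edge",lev(308,221,.05),"tip",lev(308,233,o["ee_pos"][2]-.0523),lev(313.8,233,o["ee_pos"][2]-.0523))
```

```text
[ 0.49 -0.24  0.12] hole edges [ 3.27 -6.28] [3.12 4.17] far edge [ 8.27 -1.55] tip [ 3.73 -1.98] [3.67 1.89]
```

Request:
move_arm(
  increments=[
    [0, 0.012, -0.018, 0, 0, 0, 0],
    [0, 0, -0.006, 0.12, 0, 0, 0],
    [0, 0, -0.006, 0.12, 0, 0, 0],
    [0, 0, -0.006, 0.12, 0, 0, 0],
    [0, 0, -0.004, 0.08, 0, 0, 0],
  ],
)

```text
time_s: 25.05
ee_pos: [0.4881, -0.2433, 0.0924]
eef_rot: [3.092, -0.001, 1.894]
force: [1.0, -0.2, -0.7]
grip_width: 0.0227
grip_force: 59.9
```

Request:
move_arm(
  increments=[
    [0, 0, -0.005, 0.1, 0, 0, 0],
    [0, 0, -0.005, 0.1, 0, 0, 0],
    [0, 0, -0.005, 0.1, 0, 0, 0],
  ],
)

```text
time_s: 25.35
ee_pos: [0.4884, -0.2434, 0.0778]
eef_rot: [3.092, -0.0, 1.894]
force: [-0.2, 0.5, -0.9]
grip_width: 0.0227
grip_force: 59.9
```

In the hole, with no contact force.

Request:
move_arm(
  increments=[
    [0, 0, -0.005, 0.1, 0, 0, 0],
    [0, 0, -0.003, 0.06, 0, 0, 0],
    [0, 0, 0, 0, 0, 0, 0],
  ],
)

```text
time_s: 25.65
ee_pos: [0.4882, -0.2433, 0.0697]
eef_rot: [3.092, -0.001, 1.894]
force: [-0.4, 0.3, -0.5]
grip_width: 0.0229
grip_force: 59.9
```

Request:
move_arm(
  increments=[
    [0, 0, -0.002, 0.04, 0, 0, 0],
    [0, 0, -0.001, 0.02, 0, 0, 0],
    [0, 0, 0, 0, 0, 0, 0],
  ],
)

```text
time_s: 25.95
ee_pos: [0.4883, -0.2435, 0.0672]
eef_rot: [3.092, 0.0, 1.894]
force: [0.0, 0.0, -0.2]
grip_width: 0.0226
grip_force: 59.9
```

Request:
move_arm(
  increments=[
    [0, 0, -0.001, 0.02, 0, 0, 0],
    [0, 0, -0.001, 0.02, 0, 0, 0],
    [0, 0, 0, 0, 0, 0, 0],
  ],
)

```text
time_s: 26.25
ee_pos: [0.4883, -0.2434, 0.0651]
eef_rot: [3.092, -0.0, 1.894]
force: [0.1, -0.9, -0.8]
grip_width: 0.0235
grip_force: 59.9
```

Request:
move_arm(
  increments=[
    [0, 0, -0.001, 0.02, 0, 0, 0],
    [0, 0, 0, 0.01, 0, 0, 0],
    [0, 0, 0, 0, 0, 0, 0],
  ],
)

```text
time_s: 26.55
ee_pos: [0.4887, -0.2438, 0.0648]
eef_rot: [3.091, 0.001, 1.894]
force: [-3.3, 1.3, 10.0]
grip_width: 0.0232
grip_force: 60.2
```

Seated (10 N up). Release and retreat.

Request:
move_arm(
  increments=[
    [0, 0, 0, -0.008, 0, 0, 0],
    [0.3, 0, 0, 0, 0, 0, 0],
    [0.5, 0, 0, 0, 0, 0, 0],
    [0.6, 0, 0, 0, 0, 0, 0],
    [0.7, 0, 0, 0, 0, 0, 0],
    [0.7, 0, 0, 0, 0, 0, 0],
    [0.7, 0, 0, 0, 0, 0, 0],
    [0.7, 0, 0, 0, 0, 0, 0],
  ],
)

```text
time_s: 27.35
ee_pos: [0.4884, -0.2435, 0.0641]
eef_rot: [3.092, 0.0, 1.894]
force: [0.2, -0.2, 0.2]
grip_width: 0.0655
grip_force: 0.0
```

Request:
move_arm(
  increments=[
    [0.7, 0, 0, -0.1, 0.048, 0, 0],
    [0.7, 0, 0, -0.3, 0, 0, 0],
    [0.7, 0, 0, -0.5, 0, 0, 0],
    [0.7, 0, 0, -0.7, 0, 0, 0],
    [0.7, 0, 0, -0.7, 0, 0, 0],
    [0.7, 0, 0, -0.5, 0, 0, 0],
    [0.7, 0, 0, 0, 0, 0, 0],
    [0.7, 0, 0, 0, 0, 0, 0],
  ],
)

```text
time_s: 28.15
ee_pos: [0.4878, -0.2436, 0.2038]
eef_rot: [3.14, 0.0, 1.894]
force: [-0.6, 0.3, -0.2]
grip_width: 0.0657
grip_force: 0.0
```

```bash
python3 look.py w13
python3 - <<'E'
from h import *
np.set_printoptions(precision=4,suppress=True)
c=ctrl.camera("top"); K,P=c["K"],c["pose"]
for k,z in (("blade",.11),("block",.05),("jaw",.062),("stand",.05)):
    r=ctrl.cut_out(k,c)
    if r:
        w=np.array([pix2plane(K,P,*q[0],z)[:2] for q in cv2.findNonZero(r[0]["mask"].astype(np.uint8))],np.float32)*1000
        print(k,r[0]["conf"],cv2.minAreaRect(w),w.min(0),w.max(0))
E
```

```text
[ 0.4878 -0.2436  0.2038] [3.1395 0.     1.8938] 28.15
blade 0.84 [215.5, 315.0]
[[305.     194.       0.4706  -0.2251]
 [301.     235.       0.4776  -0.2566]
 [330.     236.       0.4991  -0.2502]
 [329.     197.       0.4884  -0.2215]]
stand 0.58 [190.1, 315.2]
[[282.     163.       0.4448  -0.2166]
 [277.     170.       0.4424  -0.2238]
 [279.     243.       0.4638  -0.2878]
 [353.     243.       0.5289  -0.266 ]
 [353.     165.       0.5045  -0.1984]]
blade 0.64 ((487.98431396484375, -236.14505004882812), (30.342504501342773, 33.56715774536133), 19.134464263916016) [ 473.2646 -256.0128] [ 503.055  -217.2876]
block 0.72 ((512.16650390625, 118.35161590576172), (70.8749008178711, 55.64842224121094), 0.5115209221839905) [476.5843  90.8171] [547.8503 146.2558]
jaw 0.9 ((508.60528564453125, 74.07942962646484), (69.88452911376953, 36.982383728027344), 1.396812081336975) [473.4656  55.0256] [543.2809  93.344 ]
stand 0.86 ((487.5776062011719, -239.17706298828125), (77.10040283203125, 78.35160827636719), 18.58953094482422) [ 444.5542 -286.887 ] [ 532.2559 -192.5665]
```

The blade is back upright at its original pose, and the block has been moved to the stop and clamped. Handing in.

```bash
python3 -c "
from station import ctrl
print(ctrl.hand_in())"
```

```text
the job is handed in; nothing more can be done
None
```

I turned the star wheel in three strokes until the push reached about 11.5 N (snug), put the blade back upright in its stand and handed the job in at about 28 s.

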